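# Slide the grinding cylinders from the chute into the storage bottle

## Robot

A 6-joint arm with a two-finger parallel gripper is mounted at the origin on the work surface. World frame = base frame: x ahead of the robot, y to its left, z up, the work surface at z = 0. Lengths are in m, angles in rad, forces in N, time in s.
With the tool pointing down it reaches from about 0.35 to 0.775 m from the base axis. Payload 7.3 kg.
Tool frame: the origin (TCP) lies at the very end of the fingers, on their centre line; the grasp point (between the pads) lies 19 mm behind it (arm.grasp_offset is the distance from the TCP to the grasp point, in m); z points along the fingers, x is the direction in which the jaws open and shut, and the axes are right-handed (so a half turn about z gives the same grasp; the last joint's range is limited). The gripper opens to 92 mm and grips with 3 to 60 N. Pads are 19 mm wide; open, the fingers measure 130 mm over their backs; the gripper's body (75 mm by 190 mm) begins 47 mm behind the grasp point.
Start: joints at [-1.391, 0.342, 1.524, -0, 1.275, -0.146], TCP at [0.168, -0.497, 0.227] pointing down, gripper open.
Joint ranges: [-2.53, 2.53], [-0.77, 2.02], [0.04, 2.7], [-1, 4.14], [0.28, 2.66], [-3.11, 3.11]. Speed limits (rad/s): [2.57, 2.57, 3.14, 3.14, 3.14, 3.14].

## Interface

Orientations are given as a unit quaternion [x, y, z, w].
In Python, from station import sensors, eyes, arm gives the robot as it stands.
- The arm moves only by the tool play_rows, never from a script. Its argument "rows" is one flat list of numbers, 7 for each row, row after row: the turn, a rotation vector about the tool's x, y, z each as a share of 1.5 rad, from -1 to 1, then the shift along the tool's x, y, z each as a share of 500 mm, from -1 to 1, then the opening, from 0 (shut) to 1 (fully open). A call has 1 to 20 rows; each row is the pose to reach, as a shift and turn from the pose commanded when the call began, along the tool's axes at that moment; what a row does not reach only later rows make up. A row lasts 1/8 s, in which the tool goes at most 62.5 mm and 10.7 degrees, less where a joint would pass 70% of its speed; a pose out of reach is approached as far as the arm can. A call with a number of a shift or a turn outside -1 to 1 is refused whole. A call with a gripper value outside its range is refused whole. The fingers move at their own pace and stop on an object; "grip_force" is the grip in N (left out, the last holds). Time passes only in rows, so rows that repeat a pose let the fingers close. It gives the time, the measured TCP pose, the force and the opening at its end, in the units of the state.
- sensors.read_state(): the state, without advancing time (a new reading comes with each control period).
- eyes.camera(name): name is "scene" or "top"; returns a dict with "img" (480x640x3 uint8, red, green, blue), "fx", "fy", "cx", "cy" (pixels), "R" (3x3) and "t" (3): a world point X has camera coordinates R X + t. Camera axes: x right, y down, z forward; pixel columns grow to the right and rows downward; lengths in m; the calibration is good to about 2 mm. A picture is of the moment at which its call begins. There is no depth.
- arm.sign_off(): hands the job in, once; it reports no verdict.
The state is a dict: "time_s": time; "joint_positions": joint angles; "dq": joint speeds; "joint_efforts": joint torques, N m; "position": TCP position; "orientation": TCP orientation; "contact_force": force on the tool from outside, world axes, zero at the start; "wrist_torque": the same for the moment, N m; "gripper_width": finger opening in m.
Only numpy, scipy, OpenCV 4.12 (cv2) and the standard library are available. Lean on these libraries where they do the work, as an engineer would, in place of code of your own. Each camera call takes 0.05 s, during which the arm holds its last target. There are 200 camera calls.

## Task

Pick up the steel chute by its black grips, lay its nose on the blue rim of the open bottle in the yellow rack while all six grinding cylinders still lie in the chute, then tip the chute about the rim so that they slide into the bottle, with the nose resting lightly on the rim until the last one lies in the bottle; the rim is brittle, so never lean on it. Then lay the empty chute back down flat on the green mat and let go. Leave the bottle standing in its place in the rack, and do not disturb the other things on the bench.

Things in the scene. Friction and masses are not known exactly. Their poses are not given: they have to be found in the camera images.
- chute: stainless-steel chute: straight open channel, 150 mm long, about 160 g, flat on the mat at the start. Origin: middle of its underside; x along it to the nose, z up; x from -75 to +75 mm, 21 mm wide outside, floor 2 mm thick; sides upright, 26 mm high, only 10 mm over the last 35 mm; open nose, closed back end. The cylinders start to slide at some 14 to 25 degrees nose down, not below 8
- chute_nose (a point): middle of the lower edge of the chute's open nose, at x = +75 mm, z = 0 of the chute. With 8 to 15 mm of floor past the rim's inner edge, the chute can be turned to 40 degrees nose down about the rim without wedging; farther in, the cylinders jam against the far side of the neck
- chute_grip (a point): where to hold it: midway between two black rubber grips on the outside of its sides, x = 0, z = 18 mm of the chute. Over the grips it is 29 mm wide (y); they are 50 mm long (x) and reach from 7 to 25 mm above its underside
- bottle: open clear-glass bottle, 60 mm diameter, 105 mm high, 160 g, floor 5 mm thick, loose with 3 mm of play in one of the rack's compartments. Origin: centre of its underside, z up. On its neck sits a blue pouring ring, 52 mm outside, 37 mm inside, flat on top: its top is the rim to rest on, 2 to 8 mm above the glass, unmeasured: feel for it slowly. It is rigid and snaps above 7 N from the chute
- bottle_mouth (a point): centre of the round mouth of the bottle's glass neck, level with the top of the glass, 105 mm above the bottle's underside (the top of the blue pouring ring stands 2 to 8 mm higher); the way in is 37 mm wide
- mat: the green mat, 150 mm (x) by 320 mm (y), 3 mm thick, flat on the bench; origin: centre of its underside; the chute belongs on it, nose to the mat's +y
- rack: the yellow bottle rack, fixed, 217 mm long (x), 78 mm (y), 50 mm high, floor 4 mm thick, three compartments in a row along x, 71 mm apart; origin: centre of its underside
- capped_a: a filled amber bottle with a red cap, 60 mm diameter, 114 mm high, in a compartment of the rack; origin: centre of its underside; leave alone
- capped_b: another one like it, 60 mm diameter, 114 mm high, in a compartment of the rack; origin: centre of its underside; leave alone
- reagent: amber reagent bottle with blue cap, 72 mm diameter, 150 mm high; origin: centre of its underside; leave alone
- vial: small vial with a red cap, 25 mm diameter, 53 mm high; origin: centre of its underside; leave alone
- pipette: black and yellow pipette lying on the bench, 270 mm long (x), 31 mm wide, 23 mm high; origin: on the bench near its middle; leave alone
- marker: white and blue marker pen lying on the bench, 115 mm long (x), 12 mm thick; origin: on the bench under its middle; leave alone
- cyl0: an ivory zirconia grinding cylinder, 13 mm diameter, 13 mm long, 10 g, lying in the chute at the start; its origin is its centre and its x axis is the axis of the cylinder
- cyl1: an ivory zirconia grinding cylinder, 13 mm diameter, 13 mm long, 10 g, lying in the chute at the start; its origin is its centre and its x axis is the axis of the cylinder
- cyl2: an ivory zirconia grinding cylinder, 13 mm diameter, 13 mm long, 10 g, lying in the chute at the start; its origin is its centre and its x axis is the axis of the cylinder
- cyl3: an ivory zirconia grinding cylinder, 13 mm diameter, 13 mm long, 10 g, lying in the chute at the start; its origin is its centre and its x axis is the axis of the cylinder
- cyl4: an ivory zirconia grinding cylinder, 13 mm diameter, 13 mm long, 10 g, lying in the chute at the start; its origin is its centre and its x axis is the axis of the cylinder
- cyl5: an ivory zirconia grinding cylinder, 13 mm diameter, 13 mm long, 10 g, lying in the chute at the start; its origin is its centre and its x axis is the axis of the cylinder
Mind the look-alikes: they are no part of the job. Several things look just like the chute: the one meant starts farthest to the robot's right. Leave any purple look-alike of the rack alone.

How it is judged:
On the way, in this order (a step that is already met when the one before it is completed fails the run):
1. the chute's nose rests on the blue rim of the bottle, its edge within 27 mm of the centre of the mouth, with all six cylinders still above the mouth, for 0.3 s (contact force between chute and bottle above 0.3 N and distance between chute_nose and bottle_mouth below 0.027 m and z of each of cyl0, cyl1, cyl2, cyl3, cyl4, cyl5 in the frame of bottle_mouth above 0 m), for 0.3 s.
2. all six cylinders are in the bottle and the nose is still resting on the rim (above 0.3 N), for 0.3 s (contact force between chute and bottle above 0.3 N and distance between chute_nose and bottle_mouth below 0.027 m and horizontal distance between each of cyl0, cyl1, cyl2, cyl3, cyl4, cyl5 and bottle below 0.029 m and z of cyl0 in the frame of bottle between 0 and 0.062 m and z of cyl1 in the frame of bottle between 0 and 0.062 m and z of cyl2 in the frame of bottle between 0 and 0.062 m and z of cyl3 in the frame of bottle between 0 and 0.062 m and z of cyl4 in the frame of bottle between 0 and 0.062 m and z of cyl5 in the frame of bottle between 0 and 0.062 m), for 0.3 s.
At the end, for the whole second after the job is handed in: All six cylinders lie still in the bottle, which stands upright (0.1 rad) in its compartment, within 15 mm of its start; the empty chute lies flat, channel up, still and released on the mat, its origin within 70 mm across and 120 mm along of the mat's centre (horizontal distance between each of cyl0, cyl1, cyl2, cyl3, cyl4, cyl5 and bottle below 0.029 m and z of cyl0 in the frame of bottle between 0 and 0.062 m and z of cyl1 in the frame of bottle between 0 and 0.062 m and z of cyl2 in the frame of bottle between 0 and 0.062 m and z of cyl3 in the frame of bottle between 0 and 0.062 m and z of cyl4 in the frame of bottle between 0 and 0.062 m and z of cyl5 in the frame of bottle between 0 and 0.062 m and linear speed of each of cyl0, cyl1, cyl2, cyl3, cyl4, cyl5 below 0.03 m/s and angle between bottle's own z axis and vertical below 0.1 rad and z of bottle in the frame of rack below 0.009 m and distance of bottle from where it was at the start of the episode below 0.015 m and x of chute in the frame of mat between -0.07 and 0.07 m and y of chute in the frame of mat between -0.12 and 0.12 m and height (world z) of chute below 0.008 m and angle between chute's own z axis and vertical below 0.12 rad and linear speed of chute below 0.02 m/s); the robot touches nothing.
It fails at once if the chute presses on the bottle with more than 7 N (the rim snaps) (contact force between chute and bottle above 7 N).
It fails at once if a cylinder goes in through the mouth while the chute's nose is not at the mouth (dropped in from above or by hand) ((horizontal distance between cyl0 and bottle_mouth below 0.016 m and z of cyl0 in the frame of bottle_mouth between -0.02 and 0.004 m and distance between chute_nose and bottle_mouth above 0.042 m) or (horizontal distance between cyl1 and bottle_mouth below 0.016 m and z of cyl1 in the frame of bottle_mouth between -0.02 and 0.004 m and distance between chute_nose and bottle_mouth above 0.042 m) or (horizontal distance between cyl2 and bottle_mouth below 0.016 m and z of cyl2 in the frame of bottle_mouth between -0.02 and 0.004 m and distance between chute_nose and bottle_mouth above 0.042 m) or (horizontal distance between cyl3 and bottle_mouth below 0.016 m and z of cyl3 in the frame of bottle_mouth between -0.02 and 0.004 m and distance between chute_nose and bottle_mouth above 0.042 m) or (horizontal distance between cyl4 and bottle_mouth below 0.016 m and z of cyl4 in the frame of bottle_mouth between -0.02 and 0.004 m and distance between chute_nose and bottle_mouth above 0.042 m) or (horizontal distance between cyl5 and bottle_mouth below 0.016 m and z of cyl5 in the frame of bottle_mouth between -0.02 and 0.004 m and distance between chute_nose and bottle_mouth above 0.042 m)).
It fails at once if the open bottle is tipped by more than 0.2 rad (angle between bottle's own z axis and vertical above 0.2 rad).
It fails at once if another thing on the bench is moved by more than 20 mm (distance of any of capped_a, capped_b, reagent, vial, pipette, marker from where it was at the start of the episode above 0.02 m).
It also fails if it takes over 67 s, if anything falls off the work surface, if the arm or the gripper's body presses on something with over 40 N, if the wrist force passes 120 N, or if a joint passes its speed limit or range.

## Working session

There is one attempt and no reset: what is moved stays moved. The work goes in short steps, Python scripts to look and compute and a tool call to move; the robot and the scene stay as the last step left them, time stands still between calls to the robot, and variables do not carry over. Pictures are saved under pics/ and viewed, about 8 in all and at most 12, crops included, and the job is handed in when it is done.

Besides the shell and the picture viewer there is one more tool, called after "Emit:" as name(argument=value, ...), one argument or row to a line, values as JSON. play_rows: Moves the arm, as the interface text tells. Its arguments: {"type":"object","properties":{"rows":{"type":"array","items":{"type":"number"}},"grip_force":{"type":"number"}},"required":["rows"]}

```bash
mkdir -p pics; ls; cat > h.py <<'E'
import numpy as np, cv2
from station import sensors, eyes, arm
from scipy.spatial.transform import Rotation as Rn
def snap(n,f):
    c=eyes.camera(n); cv2.imwrite('pics/'+f,c['img'][:,:,::-1]); 
    np.savez('pics/'+f[:-4]+'.npz',**{k:np.array(v) for k,v in c.items()}); return c
def load(f): return dict(np.load('pics/'+f+'.npz'))
def ray(c,u,v,z):
    R=np.array(c['R']);t=np.array(c['t']); o=-R.T@t
    d=R.T@np.array([(u-c['cx'])/c['fx'],(v-c['cy'])/c['fy'],1]); return o+d*(z-o[2])/d[2]
def proj(c,X):
    p=np.array(c['R'])@np.array(X)+np.array(c['t']); return np.array([c['fx']*p[0]/p[2]+c['cx'],c['fy']*p[1]/p[2]+c['cy']])
E
python3 - <<'E'
from h import *
for n in('scene','top'):
    c=snap(n,n+'0.png'); print(n,c['fx'],-np.array(c['R']).T@c['t'],np.array(c['R']).round(3).tolist())
print(sensors.read_state())
E
```

```text
pics
scene 454.7772502998753 [ 0.90054087 -0.42822628  0.78382997] [[0.753, 0.658, 0.008], [0.525, -0.594, -0.609], [-0.396, 0.463, -0.793]]
top 519.5728419167563 [ 0.39234684 -0.0264021   1.05770909] [[-0.017, -1.0, -0.023], [-0.987, 0.02, -0.157], [0.157, 0.02, -0.987]]
{'time_s': 0.1, 'joint_positions': array([-1.39102573e+00,  3.42669645e-01,  1.52492440e+00, -3.53803027e-05,
        1.27538957e+00, -1.46012957e-01]), 'dq': array([-0.00210857, -0.00188419, -0.00321204,  0.00021464, -0.00152649,
        0.00065555]), 'joint_efforts': array([ 1.13245100e-03, -4.32003808e+01, -2.44695103e+01,  7.19182519e-02,
        5.25323418e-02, -5.21960612e-05]), 'position': array([ 0.16796561, -0.49702262,  0.22610483]), 'orientation': array([ 8.12422416e-01, -5.83068893e-01, -5.11771726e-04, -4.71245658e-04]), 'contact_force': array([ 0.18642429,  0.43303183, -0.38265564]), 'wrist_torque': array([-0.00858131,  0.0534591 , -0.02416174]), 'gripper_width': 0.0920900186439226}
```

View pics/scene0.png

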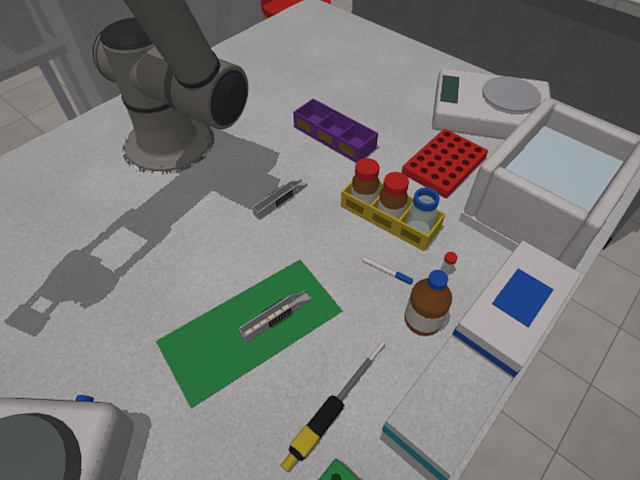

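View pics/top0.png

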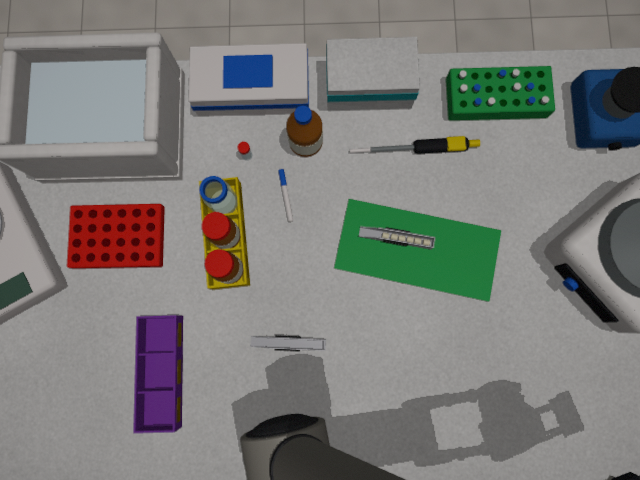

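Both views agree. Chute candidates in the top view: one on the green mat at (397,238) holding ivory cylinders, and one on the bare bench at (288,342), empty. The robot's right is -y, which is image right, so the mat one is meant. Its nose is at the left end (360,232). The open bottle's blue ring is at (214,190), with the capped bottles at (217,227) and (222,265). The purple rack at (158,372) is a look-alike.

```bash
cat > m.py <<'E'
from h import *
T=load('top0');S=load('scene0')
def ring(c,box):
    x0,y0,x1,y1=box; im=c['img'][y0:y1,x0:x1]; h=cv2.cvtColor(im,cv2.COLOR_RGB2HSV)
    m=((h[...,0]>100)&(h[...,0]<125)&(h[...,1]>150)).astype(np.uint8)
    cs,_=cv2.findContours(m,cv2.RETR_CCOMP,cv2.CHAIN_APPROX_NONE); cs=sorted(cs,key=cv2.contourArea)[::-1]
    for k in cs[:3]:
        if len(k)>5:
            e=cv2.fitEllipse(k); print('ell',np.round(e[0],2)+[x0,y0],np.round(e[1],1),round(e[2]),len(k))
    out=[k.reshape(-1,2)+[x0,y0] for k in cs[:2]]; return out
for n,c,b in(('top',T,(190,165,245,220)),('scene',S,(400,175,450,225))):
    r=ring(c,b)
    for k in r:
        P=np.array([ray(c,u,v,0.114)[:2] for u,v in k]); (x,y),rad=cv2.minEnclosingCircle(P.astype(np.float32)); print(n,'circle',round(x,4),round(y,4),round(rad,4), 'bbox mid',(P.max(0)+P.min(0))/2)
# mat
for n,c in(('top',T),('scene',S)):
    h=cv2.cvtColor(c['img'],cv2.COLOR_RGB2HSV); m=((h[...,0]>50)&(h[...,0]<80)&(h[...,1]>150)&(h[...,2]>80)).astype(np.uint8)
    cs,_=cv2.findContours(m,0,1); k=max(cs,key=cv2.contourArea); r=cv2.boxPoints(cv2.minAreaRect(np.array([ray(c,u,v,0.003)[:2] for u,v in k.reshape(-1,2)],np.float32)))
    print(n,'mat',r.mean(0),r.round(3).tolist())
a=cv2.resize(T['img'][205:265,340:450],None,fx=5,fy=5,interpolation=2)
b=cv2.resize(S['img'][280:350,230:330],None,fx=5,fy=5,interpolation=2)
o=np.zeros((650,550,3),np.uint8);o[:300,:550]=a;o[300:650,:500]=b
cv2.imwrite('pics/crop.png',cv2.resize(o,None,fx=.92,fy=.92)[:,:,::-1])
E
python3 m.py
```

```text
ell [213.09 189.29] [25.8 26.6] 128 75
ell [213.31 189.4 ] [17.9 20.2] 49 53
top circle 0.6471 0.1801 0.0266 bbox mid [0.64775709 0.17992289]
top circle 0.6469 0.1794 0.0194 bbox mid [0.64680275 0.17898015]
ell [425.96 198.95] [22.5 24.7] 95 69
ell [425.89 198.9 ] [ 9.7 17.8] 105 39
scene circle 0.6506 0.1733 0.0315 bbox mid [0.64971234 0.17272747]
scene circle 0.65 0.1738 0.0185 bbox mid [0.64999884 0.17283038]
top mat [ 0.5427265  -0.21715571] [[0.4350000023841858, -0.3540000021457672], [0.578000009059906, -0.3880000114440918], [0.6510000228881836, -0.07999999821186066], [0.5080000162124634, -0.04600000008940697]]
scene mat [ 0.54125154 -0.21900249] [[0.43299999833106995, -0.35600000619888306], [0.5770000219345093, -0.39100000262260437], [0.6499999761581421, -0.0820000022649765], [0.5059999823570251, -0.04699999839067459]]
```

View pics/crop.png

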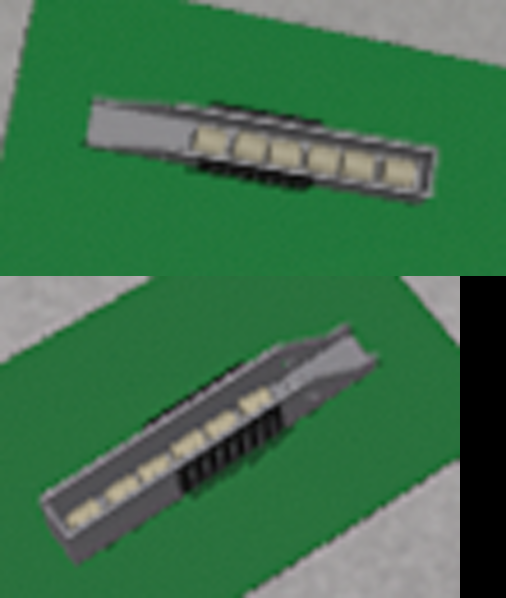

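The crop confirms it: six ivory cylinders, open nose on the left (+y), closed back on the right, and black grips mid-length. Next I measure the chute's pose.

```bash
cat > c.py <<'E'
from h import *
T=load('top0');S=load('scene0')
t=lambda x,y:(x/4.6+340-.4,y/4.6+205-.4); s=lambda x,y:(x/4.6+230-.4,(y-276)/4.6+280-.4)
for n,c,p,z in(('T back+x',T,t(438,149),.029),('T back-x',T,t(431,201),.003),('T noseL',T,t(92,97),.013),('T noseR',T,t(85,146),.003),
 ('S backL',S,s(42,499),.029),('S backR',S,s(68,535),.029),('S backRlow',S,s(78,564),.003),('S noseR',S,s(377,358),.003),('S noseL',S,s(347,325),.013)):
    print(n,ray(c,*p,z).round(4))
# cylinders
for n,c,b in(('T',T,(375,225,440,255)),('S',S,(240,290,300,340))):
    im=c['img'][b[1]:b[3],b[0]:b[2]].astype(int); m=(im[...,0]-im[...,2]>20)&(im[...,0]>130)
    v,u=np.nonzero(m); P=np.array([ray(c,a+b[0],d+b[1],.016)[:2] for a,d in zip(u,v)],np.float32)
    l=cv2.fitLine(P,2,0,.01,.01).ravel(); print(n,'cyl',P.mean(0),np.degrees(np.arctan2(l[1],l[0])),len(P))
    h=c['img'].max(2)[b[1]-15:b[3]+15,b[0]-15:b[2]+15]; v,u=np.nonzero(h<30)
    P=np.array([ray(c,a+b[0]-15,d+b[1]-15,.019)[:2] for a,d in zip(u,v)],np.float32); print('grips',P.mean(0),cv2.minAreaRect(P),len(P))
E
python3 c.py
```

```text
T back+x [ 0.5619 -0.2481  0.029 ]
T back-x [ 0.5429 -0.2493  0.003 ]
T noseL [ 0.5911 -0.0999  0.013 ]
T noseR [ 0.5708 -0.0968  0.003 ]
S backL [ 0.5403 -0.2447  0.029 ]
S backR [ 0.5593 -0.2484  0.029 ]
S backRlow [ 0.5599 -0.2482  0.003 ]
S noseR [ 0.5861 -0.0988  0.003 ]
S noseL [ 0.5697 -0.0995  0.013 ]
T cyl [ 0.5621259  -0.19267863] 79.026024 178
grips [ 0.55448604 -0.17091364] ((0.5542726516723633, -0.17059890925884247), (0.04679800570011139, 0.0037056519649922848), 79.19445037841797) 37
S cyl [ 0.5590923  -0.19358781] 79.032455 118
grips [ 0.57550883 -0.17406857] ((0.5762919187545776, -0.17546573281288147), (0.05096011236310005, 0.008664759807288647), 79.28321838378906) 63
```

```bash
cat >> h.py <<'E'
# chute held: chute axis yaw a, nose-down tilt th -> tool rotation ; tool y=-chute x, tool x=-chute y
def toolR(yaw,th): 
    C=Rn.from_euler('ZY',[yaw,th],degrees=True).as_matrix(); return np.column_stack([-C[:,1],-C[:,0],-C[:,2]]),C
def row(p,R,p0=None,R0=None):
    s=sensors.read_state()
    if p0 is None: p0=s['position']
    if R0 is None: R0=Rn.from_quat(s['orientation']).as_matrix()
    return np.r_[Rn.from_matrix(R0.T@R).as_rotvec()/1.5, R0.T@(np.array(p)-p0)/.5]
E
python3 - <<'E'
from h import *
R,_=toolR(79.1,0)
print(row([.565,-.173,.10],R).round(4)); print('down .0955:',.0955/.5)
E
```

```text
[-6.000e-04  8.000e-04 -7.032e-01 -3.595e-01 -9.597e-01  2.529e-01]
down .0955: 0.191
```

Emit:
play_rows(
  rows=[0,0,-0.703,-0.36,-0.96,0.253,1,0,0,-0.703,-0.36,-0.96,0.253,1,0,0,-0.703,-0.36,-0.96,0.253,1,0,0,-0.703,-0.36,-0.96,0.253,1,0,0,-0.703,-0.36,-0.96,0.253,1,0,0,-0.703,-0.36,-0.96,0.253,1,0,0,-0.703,-0.36,-0.96,0.253,1,0,0,-0.703,-0.36,-0.96,0.253,1,0,0,-0.703,-0.36,-0.96,0.253,1,0,0,-0.703,-0.36,-0.96,0.253,0.7,0,0,-0.703,-0.36,-0.96,0.253,0.7,0,0,-0.703,-0.36,-0.96,0.253,0.7],
)

```text
time_s: 1.6
position: [0.5645, -0.1743, 0.1006]
orientation: [0.995, -0.096, 0.0, 0.0]
contact_force: [-0.1, 0.9, -1.0]
gripper_width: 0.067
```

```bash
python3 - <<'E'
from h import *
R,_=toolR(79.1,0)
print(row([.565,-.173,.0045],R).round(4)); print(sensors.read_state()['joint_positions'].round(3))
c=snap('scene','s1.png'); a=c['img'][180:380,160:400]; cv2.imwrite('pics/s1c.png',cv2.resize(a,None,fx=3,fy=3)[:,:,::-1])
E
```

```text
[ 0.0002 -0.0002 -0.0012  0.0004 -0.0027  0.1922]
[-0.429  0.582  1.503 -0.     1.056 -0.237]
```

View pics/s1c.png

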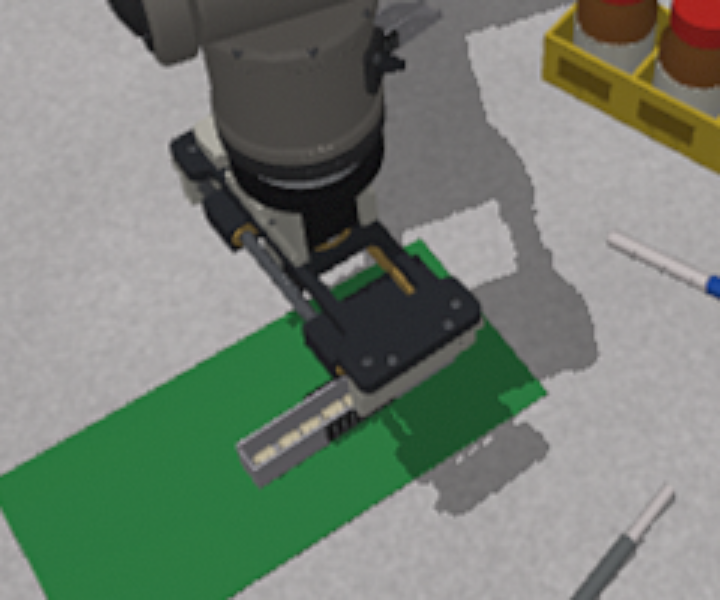

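The hand hovers over the chute with its nose side free. I descend and grip.

Emit:
play_rows(
  rows=[0,0,0,0,-0.002,0.09,0.7,0,0,0,0,-0.002,0.16,0.7,0,0,0,0,-0.002,0.18,0.7,0,0,0,0,-0.002,0.191,0.7,0,0,0,0,-0.002,0.191,0.7,0,0,0,0,-0.002,0.191,0.4,0,0,0,0,-0.002,0.191,0.2,0,0,0,0,-0.002,0.191,0.2,0,0,0,0,-0.002,0.191,0.2,0,0,0,0,-0.002,0.191,0.2],
  grip_force=25,
)

```text
time_s: 2.9
position: [0.5655, -0.1723, 0.0049]
orientation: [0.995, -0.095, 0.0, 0.0]
contact_force: [0.2, 0.8, 2.3]
gripper_width: 0.0289
```

Emit:
play_rows(
  rows=[0,0,0,0,0,0,0,0,0,0,0,0,0,0,0,0,0,0,0,-0.03,0,0,0,0,0,0,-0.1,0,0,0,0,0,0,-0.18,0,0,0,0,0,0,-0.26,0,0,0,0,0,0,-0.3,0,0,0,0,0,0,-0.3,0,0,0,0,0,0,-0.3,0],
)

```text
time_s: 4.03
position: [0.5647, -0.172, 0.1538]
orientation: [0.995, -0.095, -0.001, -0.0]
contact_force: [-0.3, -0.9, -1.9]
gripper_width: 0.0288
```

```bash
python3 - <<'E'
from h import *
s=sensors.read_state(); print(s['position'],s['contact_force'],s['wrist_torque'],Rn.from_quat(s['orientation']).as_matrix().round(4).tolist())
R,_=toolR(79.1,0); d=np.array([.189,.982,0])
m=np.array([.6475,.179,0])
# TCP target: chute x=0 at tcp; nose 7 mm before centre
for z in (.155,):
  p=m-d*(.007+.075); p[2]=z; print(p,row(p,R).round(4))
E
```

```text
[ 0.56467254 -0.17195468  0.15378573] [-0.31171197 -0.94258146 -1.89589975] [-0.01751172 -0.0825862   0.02360536] [[0.9819, -0.1894, -0.0017], [-0.1894, -0.9819, 0.0007], [-0.0018, -0.0004, -1.0]]
[0.632002 0.098476 0.155   ] [-3.000e-04  1.200e-03 -2.000e-04  2.980e-02 -5.566e-01 -2.300e-03]
```

Emit:
play_rows(
  rows=[0,0,0,0.001,-0.02,0,0,0,0,0,0.003,-0.06,0,0,0,0,0,0.006,-0.12,0,0,0,0,0,0.01,-0.19,0,0,0,0,0,0.014,-0.26,0,0,0,0,0,0.018,-0.33,0,0,0,0,0,0.021,-0.39,0,0,0,0,0,0.024,-0.44,0,0,0,0,0,0.026,-0.48,0,0,0,0,0,0.028,-0.515,0,0,0,0,0,0.029,-0.54,0,0,0,0,0,0.03,-0.55,0,0,0,0,0,0.03,-0.557,0,0,0,0,0,0.03,-0.557,0,0,0,0,0,0.03,-0.557,0,0,0,0,0,0.03,-0.557,0],
)

```text
validation failed for argument at $.ro...
```

```bash
python3 - <<'E'
from h import *
s=sensors.read_state(); print(s['position'],s['contact_force'],s['joint_positions'].round(2),Rn.from_quat(s['orientation']).as_matrix().round(4).tolist())
T=snap('top','t2.png'); S=snap('scene','s2.png')
a=cv2.resize(T['img'][150:240,180:280],None,fx=4,fy=4,interpolation=2); b=cv2.resize(S['img'][140:250,360:460],None,fx=4,fy=4,interpolation=2)
o=np.zeros((440,800,3),np.uint8);o[:360,:400]=a;o[:440,400:]=b
cv2.imwrite('pics/c2.png',o[:,:,::-1])
E
```

```text
[ 0.56467254 -0.17195468  0.15378573] [-0.31171197 -0.94258146 -1.89589975] [-0.43  0.52  1.44 -0.    1.18 -0.23] [[0.9819, -0.1894, -0.0017], [-0.1894, -0.9819, 0.0007], [-0.0018, -0.0004, -1.0]]
```

View pics/c2.png

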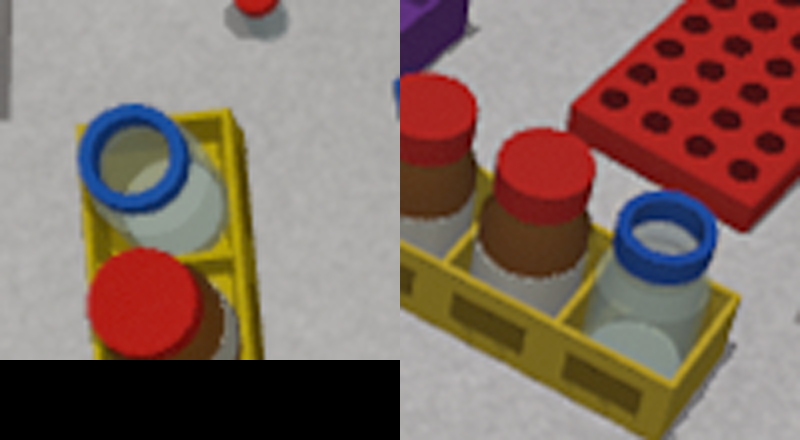

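The move was refused and the arm has not moved. The crop shows only the free bottle: ring centre at about top pixel (213,189), scene pixel (426,199). I retry with a shorter list.

Emit:
play_rows(
  rows=[0,0,0,0.001,-0.02,0,0,0,0,0,0.003,-0.06,0,0,0,0,0,0.006,-0.12,0,0,0,0,0,0.01,-0.19,0,0,0,0,0,0.014,-0.26,0,0,0,0,0,0.018,-0.33,0,0,0,0,0,0.021,-0.39,0,0,0,0,0,0.024,-0.44,0,0,0,0,0,0.026,-0.48,0,0,0,0,0,0.028,-0.52,0,0,0,0,0,0.03,-0.55,0,0,0,0,0,0.03,-0.557,0,0,0,0,0,0.03,-0.557,0,0,0,0,0,0.03,-0.557,0],
)

```text
validation failed for argument at $.ro...
```

```bash
python3 - <<'E'
from h import *
s=sensors.read_state(); print(s['position'],s['contact_force'],s['joint_positions'].round(2),Rn.from_quat(s['orientation']).as_matrix().round(4).tolist())
if s['position'][1]>0:
  T=snap('top','t2.png'); S=snap('scene','s2.png')
  a=cv2.resize(T['img'][150:240,180:280],None,fx=4,fy=4,interpolation=2); b=cv2.resize(S['img'][140:250,360:460],None,fx=4,fy=4,interpolation=2)
  o=np.zeros((440,800,3),np.uint8);o[:360,:400]=a;o[:440,400:]=b
  cv2.imwrite('pics/c2.png',o[:,:,::-1])
E
```

```text
[ 0.56460554 -0.17195148  0.15329981] [-0.3688992  -0.32885485 -2.70343889] [-0.43  0.53  1.44 -0.    1.18 -0.23] [[0.9819, -0.1894, -0.0026], [-0.1894, -0.9819, 0.0011], [-0.0027, -0.0006, -1.0]]
```

Emit:
play_rows(
  rows=[0,0,0,0,-0.02,0,0,0,0,0,0,-0.06,0,0,0,0,0,0,-0.12,0,0,0,0,0,0.01,-0.18,0,0,0,0,0,0.01,-0.22,0,0,0,0,0,0.01,-0.25,0,0,0,0,0,0.01,-0.26,0,0],
)

```text
time_s: 5.0
position: [0.5949, -0.0446, 0.1546]
orientation: [0.996, -0.095, -0.0, 0.0]
contact_force: [-0.7, -0.7, -1.6]
gripper_width: 0.0286
```

Emit:
play_rows(
  rows=[0,0,0,0,-0.02,0,0,0,0,0,0.01,-0.06,0,0,0,0,0,0.01,-0.12,0,0,0,0,0,0.01,-0.18,0,0,0,0,0,0.02,-0.23,0,0,0,0,0,0.02,-0.27,0,0,0,0,0,0.02,-0.29,0,0,0,0,0,0.02,-0.297,0,0,0,0,0,0.02,-0.297,0,0,0,0,0,0.02,-0.297,0,0],
)

```text
time_s: 6.25
position: [0.6328, 0.0976, 0.1547]
orientation: [0.995, -0.096, -0.0, 0.0]
contact_force: [-0.4, -0.5, -2.8]
gripper_width: 0.0291
```

```bash
python3 - <<'E'
from h import *
s=sensors.read_state(); print(s['position'],s['contact_force'],s['joint_positions'].round(2),Rn.from_quat(s['orientation']).as_matrix().round(4).tolist())
if s['position'][1]>0:
  T=snap('top','t2.png'); S=snap('scene','s2.png')
  a=cv2.resize(T['img'][150:240,180:280],None,fx=4,fy=4,interpolation=2); b=cv2.resize(S['img'][140:250,360:460],None,fx=4,fy=4,interpolation=2)
  o=np.zeros((440,800,3),np.uint8);o[:360,:400]=a;o[:440,400:]=b
  cv2.imwrite('pics/c3.png',o[:,:,::-1])
E
```

```text
[0.63279682 0.0975907  0.15473548] [-0.44181309 -0.53098931 -2.79591786] [ 0.03  0.61  1.28 -0.    1.25  0.23] [[0.9817, -0.1902, -0.0001], [-0.1902, -0.9817, -0.0003], [-0.0, 0.0003, -1.0]]
```

View pics/c3.png

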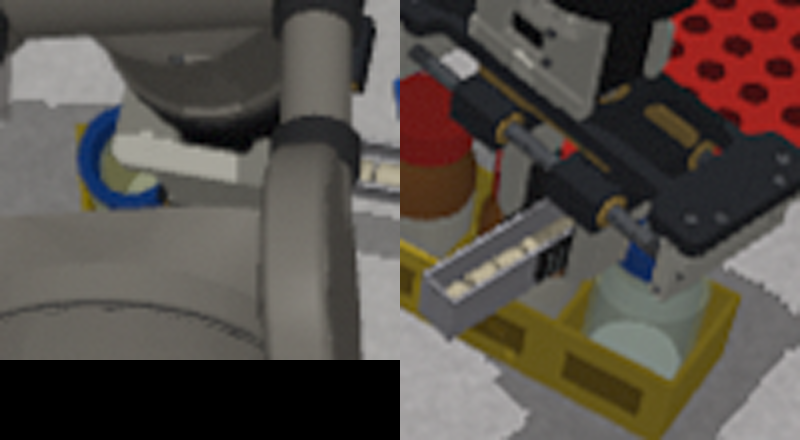

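The cylinders are still at the back of the chute. Its back corners sit at scene pixels (366,208), (372.5,216) and (372.5,225). The nose is hidden, so I locate the chute from the back end.

```bash
python3 - <<'E'
from h import *
S=load('s2'); zu=.1547-.0019
for u,v,z in((366.2,208.2,zu+.026),(372.3,215.8,zu+.026),(372.3,225,zu)): print(ray(S,u,v,z).round(4))
# predicted
_,C=toolR(79.1,0); o=np.array([.6328,.0976,zu])
for y,z in((.0105,.026),(-.0105,.026),(-.0105,0)): X=o+C@[-.075,y,z]; print('pred',X.round(4),proj(S,X).round(1))
T=load('t2')
X=o+C@[.075,.0105,.0]; print('nose top px',(proj(T,X)-[180,150])*4,(proj(T,o+C@[.075,-.0105,0])-[180,150])*4, 'scene',(proj(S,X)-[360,140])*4)
E
```

```text
[0.6078 0.0256 0.1788]
[0.6266 0.0187 0.1788]
[0.6281 0.0206 0.1528]
pred [0.6083 0.0259 0.1788] [366.6 208.2]
pred [0.6289 0.022  0.1788] [374.5 215.4]
pred [0.6289 0.022  0.1528] [373.1 224.8]
nose top px [127.98074074 157.26079476] [137.37962658 112.73136818] scene [254.73054901 166.84641726]
```

Prediction and measurement agree within 2 mm, which puts the nose about 8 mm short of the mouth centre. Now a helper to plan moves about the rim pivot and average the force readings.

```bash
cat >> h.py <<'E'
D=np.array([.189,.982,0]); XP=.0643
def pose(th,P):
    R,C=toolR(79.1,th); return np.array(P)+C@[-XP,0,.0019],R
def avg(n=4):
    L=[]
    for i in range(n):
        eyes.camera('top'); s=sensors.read_state(); L.append(np.r_[s['contact_force'],s['wrist_torque']])
    L=np.array(L); C=toolR(79.1,0)[1]
    print('t',round(s['time_s'],2),'pos',s['position'].round(4),'F',L[:,:3].mean(0).round(2),'sd',L[:,2].std().round(2),'tauC',(C.T@L[:,3:].mean(0)).round(4),'sd',(L[:,3:]@C[:,1]).std().round(4))
    R=Rn.from_quat(s['orientation']).as_matrix(); C=np.column_stack([-R[:,1],-R[:,0],-R[:,2]]); Pm=s['position']+C@[XP,0,-.0019]
    th=np.degrees(np.arcsin(-C[2,0])); print('tilt',th.round(2),'pivot',Pm.round(4)); return L.mean(0)
E
python3 - <<'E'
from h import *
avg(6)
P0=np.array([.644,.1608,.119]); p,R=pose(5,P0)
print(row(p,R).round(4))
E
```

```text
t 6.65 pos [0.6328 0.0982 0.1547] F [ 0.37  0.1  -2.44] sd 0.67 tauC [-0.1009  0.0125 -0.0193] sd 0.0154
tilt 0.01 pivot [0.645  0.1614 0.1528]
[-0.0581 -0.     -0.0003 -0.0018  0.0007  0.0564]
```

Emit:
play_rows(
  rows=[-0.02,0,0,0,0,0.01,0,-0.04,0,0,0,0,0.03,0,-0.058,0,0,-0.001,0,0.045,0,-0.058,0,0,-0.002,0,0.055,0,-0.058,0,0,-0.002,0,0.056,0,-0.058,0,0,-0.002,0,0.056,0],
)

```text
time_s: 7.4
position: [0.6321, 0.0984, 0.1269]
orientation: [0.995, -0.095, -0.004, 0.043]
contact_force: [1.0, 0.3, -2.5]
gripper_width: 0.0284
```

```bash
python3 -c "
from h import *
avg(6)"
```

```text
t 7.7 pos [0.632  0.0984 0.1269] F [ 0.34  0.2  -2.04] sd 0.57 tauC [-0.1049 -0.1121 -0.0088] sd 0.0417
tilt 4.98 pivot [0.6441 0.1612 0.1195]
```

```bash
python3 -c "
from h import *
avg(10)"
```

```text
t 8.2 pos [0.6319 0.0986 0.1267] F [-0.05  0.01 -2.26] sd 0.49 tauC [-0.0873 -0.1048  0.0079] sd 0.0237
tilt 4.99 pivot [0.644  0.1613 0.1192]
```

Emit:
play_rows(
  rows=[0,0,0,0,0,0.001,0,0,0,0,0,0,0.002,0,0,0,0,0,0,0.002,0],
)

```text
time_s: 8.57
position: [0.6318, 0.0985, 0.1256]
orientation: [0.995, -0.095, -0.004, 0.043]
contact_force: [-0.1, -0.1, -1.4]
gripper_width: 0.0288
```

```bash
python3 -c "
from h import *
avg(8)"
```

```text
t 8.97 pos [0.6319 0.0984 0.1257] F [ 0.08 -0.13 -1.94] sd 0.51 tauC [-0.0981 -0.0903  0.0031] sd 0.017
tilt 4.99 pivot [0.644  0.1612 0.1182]
```

Emit:
play_rows(
  rows=[0,0,0,0,0,0.001,0,0,0,0,0,0.002,0,0,0,0,0,0,0.002,0],
)

```text
validation failed for argument at $.ro...
```

```bash
python3 -c "
from h import *
avg(8)"
```

```text
t 9.38 pos [0.6318 0.0985 0.1257] F [ 0.21 -0.16 -2.46] sd 0.42 tauC [-0.0852 -0.0876  0.0123] sd 0.0263
tilt 4.99 pivot [0.6439 0.1612 0.1182]
```

Emit:
play_rows(
  rows=[0,0,0,0,0,0.001,0,0,0,0,0,0,0.002,0,0,0,0,0,0,0.002,0],
)

```text
time_s: 9.75
position: [0.6318, 0.0984, 0.1246]
orientation: [0.995, -0.095, -0.004, 0.043]
contact_force: [0.7, 0.0, -1.4]
gripper_width: 0.0284
```

```bash
python3 -c "
from h import *
avg(8)"
```

```text
t 10.15 pos [0.6318 0.0984 0.1247] F [-0.03 -0.15 -2.04] sd 0.49 tauC [-0.1032 -0.0948 -0.0015] sd 0.0398
tilt 4.99 pivot [0.6439 0.1611 0.1172]
```

The refused calls came from miscounted rows. Still no contact, so I keep feeling downward.

Emit:
play_rows(
  rows=[0,0,0,0,0,0.001,0,0,0,0,0,0,0.002,0,0,0,0,0,0,0.002,0],
)

```text
time_s: 10.52
position: [0.6318, 0.0983, 0.1236]
orientation: [0.995, -0.095, -0.004, 0.043]
contact_force: [0.3, 0.2, -2.4]
gripper_width: 0.029
```

```bash
python3 -c "
from h import *
avg(6)"
```

```text
t 10.82 pos [0.6318 0.0983 0.1237] F [-0.19  0.41 -2.02] sd 0.45 tauC [-0.0944 -0.0977 -0.002 ] sd 0.021
tilt 4.99 pivot [0.6439 0.161  0.1162]
```

Emit:
play_rows(
  rows=[0,0,0,0,0,0.001,0,0,0,0,0,0,0.002,0,0,0,0,0,0,0.002,0],
)

```text
time_s: 11.2
position: [0.6318, 0.0982, 0.1226]
orientation: [0.995, -0.095, -0.004, 0.043]
contact_force: [-0.2, 1.6, -2.8]
gripper_width: 0.029
```

```bash
python3 -c "
from h import *
avg(6)"
```

```text
t 11.5 pos [0.6318 0.0982 0.1227] F [-0.17 -0.   -2.22] sd 0.26 tauC [-0.0967 -0.095   0.0105] sd 0.0218
tilt 4.99 pivot [0.6439 0.161  0.1153]
```

Emit:
play_rows(
  rows=[0,0,0,0,0,0.001,0,0,0,0,0,0,0.0016,0,0,0,0,0,0,0.0016,0],
)

```text
time_s: 11.88
position: [0.6319, 0.0981, 0.1221]
orientation: [0.995, -0.095, -0.004, 0.043]
contact_force: [-0.6, 0.3, -0.1]
gripper_width: 0.0285
```

```bash
python3 -c "
from h import *
avg(6)"
```

```text
t 12.18 pos [0.6318 0.0981 0.122 ] F [ 0.33 -0.49 -0.73] sd 0.53 tauC [-0.0687 -0.1377  0.0164] sd 0.031
tilt 4.99 pivot [0.6439 0.1609 0.1145]
```

Emit:
play_rows(
  rows=[0,0,0,0,0,0.0006,0,0,0,0,0,0,0.0006,0,0,0,0,0,0,0.0006,0],
)

```text
time_s: 12.55
position: [0.6319, 0.098, 0.1218]
orientation: [0.995, -0.095, -0.004, 0.043]
contact_force: [0.4, -0.4, 0.2]
gripper_width: 0.0289
```

```bash
python3 -c "
from h import *
avg(8)"
```

```text
t 12.95 pos [0.6319 0.098  0.1217] F [-0.52 -0.65  1.6 ] sd 0.49 tauC [-0.0247 -0.0859  0.008 ] sd 0.0455
tilt 4.99 pivot [0.644  0.1608 0.1143]
```

Contact came at pivot z ≈ 0.1145, inside the expected range. Contact force is now about 3.7 N with a stiffness near 8 N/mm, so I ease off slightly while tipping. With the ring curved, the floor's edges touch at chute x ≈ 67.5 mm.

```bash
cat >> h.py <<'E'
def tip(th,steps,up,xp=.0675):
    q=np.array([0,-xp,.0019]); 
    for d,u in zip(steps,up):
        A=Rn.from_rotvec([-np.radians(d),0,0]).as_matrix(); t=np.radians(th)
        sh=q-A@q+u*np.array([0,np.sin(t),-np.cos(t)])
        print('d',d,'rx',round(-np.radians(d)/1.5,4),'sh',(sh/.5).round(4))
E
python3 -c "
from h import *
avg(2)
tip(5,[2,4],[.00015,.00015])
tip(9,[2,4],[0,0]);print(tip(13,[1,2,3],[0,0,0]));tip(20,[1,2,3,4],[0,0,0,0])
for t in (5,15,25): tip(t,[0],[.0001])"
```

```text
t 13.05 pos [0.6319 0.0981 0.1217] F [-0.88 -1.75  1.65] sd 0.22 tauC [-0.0305 -0.0783 -0.0067] sd 0.024
tilt 4.99 pivot [0.644  0.1608 0.1142]
d 2 rx -0.0233 sh [ 0.     -0.0002 -0.005 ]
d 4 rx -0.0465 sh [ 0.     -0.0006 -0.0097]
d 2 rx -0.0233 sh [ 0.     -0.0002 -0.0047]
d 4 rx -0.0465 sh [ 0.     -0.0006 -0.0094]
d 1 rx -0.0116 sh [ 0.     -0.0001 -0.0024]
d 2 rx -0.0233 sh [ 0.     -0.0002 -0.0047]
d 3 rx -0.0349 sh [ 0.     -0.0004 -0.0071]
None
d 1 rx -0.0116 sh [ 0.     -0.0001 -0.0024]
d 2 rx -0.0233 sh [ 0.     -0.0002 -0.0047]
d 3 rx -0.0349 sh [ 0.     -0.0004 -0.0071]
d 4 rx -0.0465 sh [ 0.     -0.0006 -0.0094]
d 0 rx -0.0 sh [ 0.      0.     -0.0002]
d 0 rx -0.0 sh [ 0.      0.0001 -0.0002]
d 0 rx -0.0 sh [ 0.      0.0001 -0.0002]
```

Emit:
play_rows(
  rows=[0,0,0,0,0,-0.0005,0,-0.0233,0,0,0,-0.0002,-0.0053,0,-0.0465,0,0,0,-0.0006,-0.01,0,-0.0465,0,0,0,-0.0006,-0.01,0],
)

```text
time_s: 13.55
position: [0.632, 0.0999, 0.1264]
orientation: [0.992, -0.094, -0.007, 0.078]
contact_force: [0.5, 0.3, -0.0]
gripper_width: 0.0288
```

```bash
python3 -c "
from h import *
avg(6)"
```

```text
t 13.85 pos [0.6318 0.0987 0.1265] F [-0.28  0.8   0.08] sd 0.27 tauC [-5.850e-02 -3.413e-01 -3.000e-04] sd 0.014
tilt 8.98 pivot [0.6438 0.1608 0.1146]
```

Emit:
play_rows(
  rows=[-0.0233,0,0,0,-0.0002,-0.0047,0,-0.0465,0,0,0,-0.0006,-0.0094,0,-0.0465,0,0,0,-0.0006,-0.0094,0],
)

```text
time_s: 14.22
position: [0.6322, 0.1007, 0.131]
orientation: [0.989, -0.094, -0.011, 0.113]
contact_force: [-0.1, 0.9, 0.6]
gripper_width: 0.0288
```

```bash
python3 -c "
from h import *
avg(6)"
```

```text
t 14.53 pos [0.6321 0.0997 0.1312] F [ 0.48  0.47 -0.49] sd 0.19 tauC [-0.0475 -0.3677 -0.0084] sd 0.0246
tilt 12.98 pivot [0.6439 0.1608 0.1149]
```

Emit:
play_rows(
  rows=[-0.0233,0,0,0,-0.0002,-0.0046,0,-0.0465,0,0,0,-0.0006,-0.0092,0,-0.0465,0,0,0,-0.0006,-0.0092,0],
)

```text
time_s: 14.9
position: [0.6325, 0.1021, 0.1355]
orientation: [0.985, -0.093, -0.014, 0.147]
contact_force: [-0.0, 0.0, -0.2]
gripper_width: 0.0289
```

```bash
python3 -c "
from h import *
avg(6)"
```

```text
t 15.2 pos [0.6323 0.101  0.1356] F [ 0.2   0.55 -0.27] sd 0.37 tauC [-0.0529 -0.4213 -0.002 ] sd 0.0254
tilt 16.97 pivot [0.6439 0.1608 0.115 ]
```

Steady at about 1.8 N. Continuing to 21°.

Emit:
play_rows(
  rows=[-0.0233,0,0,0,-0.0002,-0.0046,0,-0.0465,0,0,0,-0.0006,-0.0092,0,-0.0465,0,0,0,-0.0006,-0.0092,0,-0.0465,0,0,0,-0.0006,-0.0092,0],
)

```text
time_s: 15.7
position: [0.6327, 0.103, 0.1398]
orientation: [0.979, -0.093, -0.017, 0.181]
contact_force: [0.3, 0.7, -0.5]
gripper_width: 0.0288
```

```bash
python3 -c "
from h import *
avg(6)"
```

```text
t 16.0 pos [0.6326 0.1025 0.1399] F [ 0.23  0.27 -0.18] sd 0.54 tauC [-0.0256 -0.4688  0.0258] sd 0.0296
tilt 20.98 pivot [0.6439 0.1608 0.1151]
```

Emit:
play_rows(
  rows=[-0.0233,0,0,0,-0.0002,-0.0046,0,-0.0465,0,0,0,-0.0006,-0.0092,0,-0.0465,0,0,0,-0.0006,-0.0092,0,-0.0465,0,0,0,-0.0006,-0.0092,0],
)

```text
time_s: 16.5
position: [0.6331, 0.1049, 0.144]
orientation: [0.972, -0.093, -0.02, 0.215]
contact_force: [-0.3, 1.0, -0.8]
gripper_width: 0.0286
```

```bash
python3 -c "
from h import *
avg(6)
S=snap('scene','s4.png'); T=snap('top','t4.png')
a=cv2.resize(T['img'][150:240,180:280],None,fx=4,fy=4,interpolation=2); b=cv2.resize(S['img'][130:250,350:450],None,fx=4,fy=4,interpolation=2)
o=np.zeros((480,800,3),np.uint8);o[:360,:400]=a;o[:480,400:]=b
cv2.imwrite('pics/c4.png',o[:,:,::-1])
"
```

```text
t 16.8 pos [0.6331 0.1044 0.1442] F [ 0.1   0.4  -0.12] sd 0.58 tauC [-0.1111 -0.4607 -0.009 ] sd 0.0417
tilt 24.97 pivot [0.644  0.1609 0.1154]
```

View pics/c4.png

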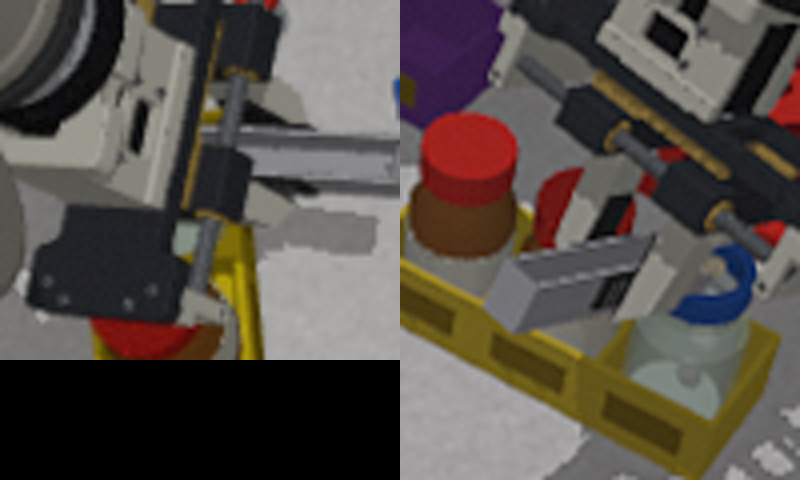

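The chute's back section is now empty. One cylinder shows in the bottle at scene crop (690,375) and an ivory one at the mouth at (715,265). I tip further, gently.

Emit:
play_rows(
  rows=[-0.0233,0,0,0,-0.0002,-0.0046,0,-0.0465,0,0,0,-0.0006,-0.0092,0,-0.0465,0,0,0,-0.0006,-0.0092,0,-0.0465,0,0,0,-0.0006,-0.0092,0],
)

```text
time_s: 17.4
position: [0.6334, 0.1071, 0.1478]
orientation: [0.964, -0.092, -0.024, 0.249]
contact_force: [-0.8, 0.2, 0.3]
gripper_width: 0.0289
```

```bash
python3 -c "
from h import *
avg(6)
S=snap('scene','s5.png')
cv2.imwrite('pics/c5.png',cv2.resize(S['img'][160:250,380:470],None,fx=6,fy=6,interpolation=2)[:,:,::-1])
"
```

```text
t 17.7 pos [0.6334 0.1066 0.1481] F [ 0.23  0.61 -0.06] sd 0.38 tauC [-0.0962 -0.5044 -0.0138] sd 0.0323
tilt 28.97 pivot [0.6438 0.161  0.1152]
```

View pics/c5.png

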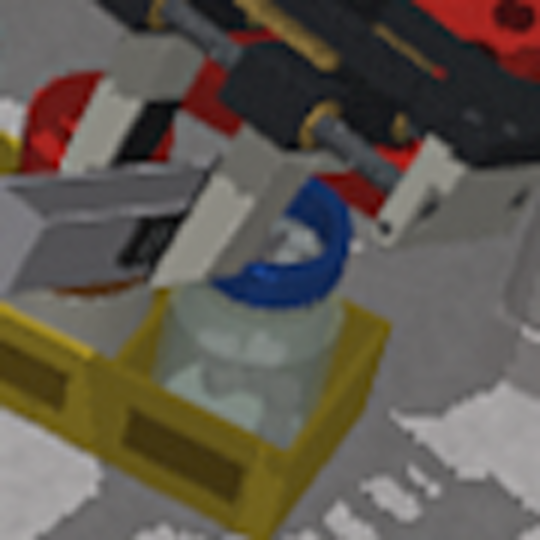

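The mouth looks clear at crop (290,240), and pale shapes lie on the bottle's floor at (200,385) and (290,390). I tip to about 35° and hold.

Emit:
play_rows(
  rows=[-0.0233,0,0,0,-0.0002,-0.0044,0,-0.0465,0,0,0,-0.0006,-0.009,0,-0.0698,0,0,0,-0.0014,-0.0134,0,-0.0698,0,0,0,-0.0014,-0.0134,0,-0.0698,0,0,0,-0.0014,-0.0134,0,-0.0698,0,0,0,-0.0014,-0.0134,0],
)

```text
time_s: 18.5
position: [0.6341, 0.1104, 0.1535]
orientation: [0.949, -0.091, -0.029, 0.299]
contact_force: [0.4, -0.0, -1.0]
gripper_width: 0.0287
```

```bash
python3 -c "
from h import *
avg(8)
S=snap('scene','s6.png'); T=snap('top','t6.png')
a=cv2.resize(S['img'][185:240,400:450],None,fx=8,fy=8,interpolation=2); b=cv2.resize(T['img'][150:210,180:230],None,fx=8,fy=7,interpolation=2)
o=np.zeros((440,800,3),np.uint8);o[:440,:400]=a;o[:420,400:]=b
cv2.imwrite('pics/c6.png',o[:,:,::-1])
"
```

```text
t 18.9 pos [0.6342 0.1105 0.1537] F [ 0.38  0.58 -1.19] sd 0.47 tauC [-0.1176 -0.6002 -0.0119] sd 0.0387
tilt 34.97 pivot [0.644  0.1612 0.1153]
```

View pics/c6.png

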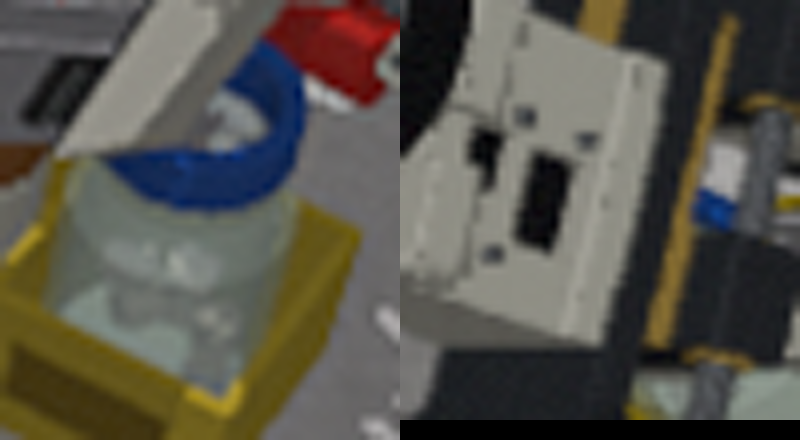

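Contact is getting light, maybe 0.3–0.9 N. I press about 0.2 mm more and hold.

Emit:
play_rows(
  rows=[0,0,0,0,-0.0001,0.0002,0,0,0,0,0,-0.0002,0.0003,0,0,0,0,0,-0.0002,0.0003,0,0,0,0,0,-0.0002,0.0003,0],
)

```text
time_s: 19.5
position: [0.6342, 0.1106, 0.1535]
orientation: [0.949, -0.091, -0.029, 0.299]
contact_force: [0.3, 1.1, -0.5]
gripper_width: 0.0288
```

```bash
python3 -c "
from h import *
avg(8)"
```

```text
t 19.9 pos [0.6342 0.1106 0.1535] F [ 0.23  0.28 -0.45] sd 0.3 tauC [-0.1159 -0.5658  0.0073] sd 0.0288
tilt 34.97 pivot [0.644  0.1613 0.1151]
```

Emit:
play_rows(
  rows=[0,0,0,0,-0.0001,0.0002,0,0,0,0,0,-0.0001,0.0002,0,0,0,0,0,-0.0001,0.0002,0,0,0,0,0,-0.0001,0.0002,0,0,0,0,0,-0.0001,0.0002,0],
)

```text
time_s: 20.52
position: [0.6342, 0.1106, 0.1534]
orientation: [0.949, -0.091, -0.029, 0.299]
contact_force: [0.5, 1.1, -0.4]
gripper_width: 0.0291
```

```bash
python3 -c "
from h import *
avg(8)
S=load('s6');S2=load('s2');S5=load('s5')
o=np.hstack([cv2.resize(c['img'][195:240,405:450],None,fx=8,fy=8,interpolation=2) for c in (S5,S6)]) if 0 else np.hstack([cv2.resize(cv2.convertScaleAbs(c['img'][195:240,405:450],alpha=1.4),None,fx=8,fy=8,interpolation=2) for c in (S2,S)])
cv2.imwrite('pics/c7.png',o[:,:,::-1])
"
```

```text
t 20.93 pos [0.6342 0.1106 0.1534] F [ 0.43  0.88 -0.35] sd 0.41 tauC [-0.1179 -0.5655  0.0114] sd 0.0266
tilt 34.97 pivot [0.644  0.1612 0.115 ]
```

View pics/c7.png

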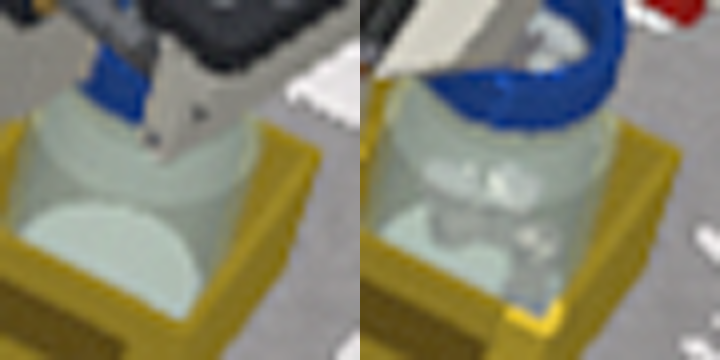

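The bottle holds cylinders that were absent before, with white highlights through the glass at (480,180) and (535,240). I can't count them reliably, so I weigh the chute by lifting it 2 mm clear of the rim, with the nose still in the mouth.

Emit:
play_rows(
  rows=[0,0,0,0,0.001,-0.0015,0,0,0,0,0,0.0023,-0.0033,0,0,0,0,0,0.0023,-0.0033,0],
)

```text
time_s: 21.3
position: [0.6342, 0.1106, 0.1554]
orientation: [0.949, -0.091, -0.029, 0.299]
contact_force: [0.3, 0.4, -0.8]
gripper_width: 0.029
```

```bash
python3 -c "
from h import *
avg(16)
S=snap('scene','s8.png')
cv2.imwrite('pics/c8.png',cv2.resize(cv2.convertScaleAbs(S['img'][180:240,400:450],alpha=1.3),None,fx=10,fy=10,interpolation=2)[:,:,::-1])
"
```

```text
t 22.1 pos [0.6342 0.1106 0.1553] F [-0.05  0.52 -0.71] sd 0.41 tauC [-0.0972 -0.5282  0.0185] sd 0.0331
tilt 34.97 pivot [0.6439 0.1612 0.1169]
```

View pics/c8.png

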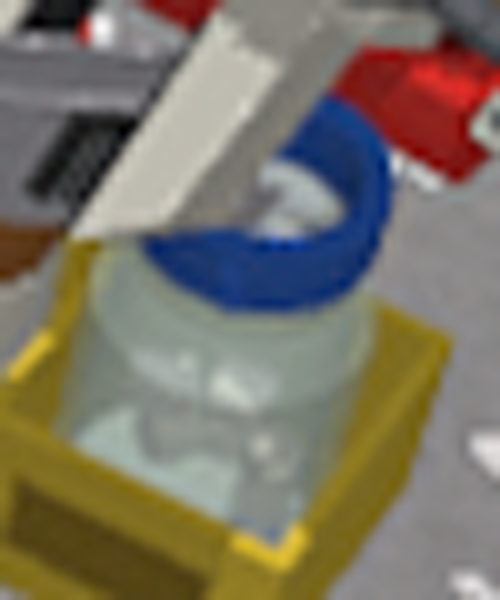

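```bash
python3 - <<'E'
from h import *
# chute actual pitch from scene image: predicted corners of back/top edges
S=load('s8'); s=sensors.read_state(); R=Rn.from_quat(s['orientation']).as_matrix(); C=np.column_stack([-R[:,1],-R[:,0],-R[:,2]]); o=s['position']-C@[0,0,.0019]
for n,x in(('backL top',(-.075,.0105,.026)),('backR top',(-.075,-.0105,.026)),('backR bot',(-.075,-.0105,0)),('backL bot',(-.075,.0105,0)),('nose',(.075,0,0)),('noseR',(.075,-.0105,0)),('grip R low back',(-.025,-.0145,.007))): print(n,proj(S,o+C@x).round(1))
im=S['img'][170:240,340:420].astype(int)
m=(im.max(2)-im.min(2)<16)&(im.max(2)<150)&(im.max(2)>60)
for n in('s4','s6','s8'):
    I=cv2.cvtColor(load(n)['img'],cv2.COLOR_RGB2GRAY)
    print(n,[int(v) for v in I[200,340:420:2]])
    print([int(v) for v in I[160:240:2,385]])
E
```

```text
backL top [385.5 182.2]
backR top [393.8 189.2]
backR bot [386.  201.5]
backL bot [377.9 194.5]
nose [422.7 199.6]
noseR [426.5 202.7]
grip R low back [404.3 200.1]
s4 [138, 91, 93, 64, 53, 82, 94, 91, 89, 120, 135, 116, 110, 112, 109, 105, 98, 117, 117, 115, 119, 113, 93, 110, 105, 122, 110, 83, 71, 80, 68, 18, 29, 39, 112, 136, 134, 135, 141, 93]
[106, 107, 106, 108, 109, 108, 109, 108, 78, 42, 46, 44, 41, 42, 45, 44, 84, 79, 83, 82, 111, 81, 83, 83, 84, 79, 113, 123, 92, 90, 56, 60, 57, 77, 89, 118, 167, 159, 161, 160]
s6 [137, 90, 93, 65, 52, 82, 94, 92, 89, 119, 133, 116, 109, 111, 109, 105, 98, 122, 121, 80, 55, 83, 131, 100, 80, 82, 82, 82, 82, 83, 82, 74, 44, 62, 46, 147, 145, 145, 148, 105]
[105, 106, 106, 108, 107, 106, 109, 160, 118, 52, 66, 97, 124, 125, 125, 124, 125, 126, 125, 124, 127, 67, 52, 57, 128, 114, 120, 122, 91, 90, 57, 58, 58, 76, 88, 118, 167, 159, 160, 161]
s8 [137, 91, 95, 65, 53, 83, 94, 92, 89, 121, 134, 116, 109, 111, 109, 104, 98, 122, 122, 82, 60, 53, 125, 91, 82, 84, 84, 84, 82, 83, 83, 87, 66, 66, 67, 152, 145, 145, 153, 105]
[105, 106, 106, 108, 106, 107, 109, 161, 117, 52, 63, 102, 130, 124, 123, 124, 124, 126, 125, 126, 117, 52, 53, 56, 127, 114, 118, 121, 91, 89, 54, 59, 57, 76, 87, 118, 166, 158, 160, 161]
```

The chute's back end matches prediction within about 0.5 px, so it has not slipped in the grip. The pale shape in the mouth at crop (290,190) needs a colour check against the empty bottle, since ivory has R well above B.

```bash
python3 - <<'E'
from h import *
for n in('scene0','s4','s5','s6','s8'):
    I=load(n)['img'].astype(int); print(n)
    for v in (196,198,200,202): print('  ',[tuple(int(k) for k in I[v,u]) for u in range(424,435,2)])
print('ivory ref',load('s2')['img'][212,374:392:2].tolist(), load('scene0')['img'][318:324:2,262:280:3].tolist())
E
```

```text
scene0
   [(132, 137, 135), (121, 127, 127), (104, 112, 122), (44, 60, 95), (16, 41, 88), (20, 42, 85)]
   [(122, 127, 130), (124, 131, 132), (127, 133, 134), (132, 138, 136), (71, 81, 104), (14, 36, 80)]
   [(113, 117, 117), (108, 112, 113), (111, 115, 117), (123, 129, 130), (130, 135, 131), (62, 68, 87)]
   [(108, 115, 131), (123, 130, 132), (127, 130, 125), (105, 110, 112), (106, 111, 127), (40, 70, 140)]
s4
   [(91, 91, 87), (111, 106, 91), (118, 112, 95), (130, 120, 98), (3, 30, 77), (20, 37, 75)]
   [(90, 88, 87), (106, 102, 90), (106, 100, 87), (115, 112, 100), (56, 67, 89), (9, 32, 69)]
   [(80, 79, 82), (80, 79, 82), (92, 92, 91), (101, 107, 110), (106, 111, 109), (52, 58, 79)]
   [(83, 82, 88), (100, 107, 110), (108, 112, 110), (80, 86, 90), (89, 93, 100), (29, 49, 93)]
s5
   [(94, 92, 87), (94, 99, 102), (63, 73, 93), (21, 40, 79), (13, 36, 77), (21, 36, 71)]
   [(90, 87, 84), (96, 101, 103), (110, 116, 116), (111, 117, 118), (55, 62, 86), (20, 36, 68)]
   [(79, 79, 81), (79, 78, 81), (115, 120, 121), (126, 132, 133), (104, 110, 113), (25, 41, 75)]
   [(90, 88, 86), (118, 
[... 561 characters left out ...]
7), (105, 108, 110), (117, 122, 123), (133, 139, 137), (72, 80, 97), (13, 31, 70)]
   [(87, 86, 88), (78, 78, 80), (115, 118, 119), (124, 129, 132), (125, 131, 129), (50, 58, 77)]
   [(74, 76, 87), (109, 116, 122), (128, 132, 129), (91, 95, 97), (87, 91, 99), (27, 48, 91)]
ivory ref [[189, 179, 150], [170, 163, 147], [126, 124, 128], [77, 77, 80], [83, 81, 84], [83, 82, 86], [85, 85, 87], [84, 83, 86], [81, 80, 84]] [[[77, 77, 82], [102, 99, 94], [166, 157, 131], [161, 156, 151], [52, 51, 53], [57, 60, 60]], [[122, 115, 101], [182, 171, 142], [136, 133, 134], [43, 43, 45], [49, 50, 51], [44, 45, 46]], [[187, 177, 149], [158, 153, 147], [52, 51, 54], [50, 51, 51], [41, 39, 42], [33, 49, 38]]]
```

An ivory cylinder was at the mouth at 25° (R−B ≈ 32). From 29° on the mouth has the empty-glass colour, so the cylinders have gone through. The free reading at 35° is Fz ≈ −0.71, which means my last rim contact was lighter than I thought. I lower again and feel against this new baseline.

Emit:
play_rows(
  rows=[0,0,0,0,-0.001,0.0015,0,0,0,0,0,-0.0023,0.0033,0,0,0,0,0,-0.0024,0.0035,0,0,0,0,0,-0.0024,0.0035,0],
)

```text
time_s: 22.65
position: [0.6342, 0.1106, 0.1534]
orientation: [0.949, -0.091, -0.028, 0.299]
contact_force: [0.8, 1.1, 1.1]
gripper_width: 0.029
```

```bash
python3 -c "
from h import *
avg(12)"
```

```text
t 23.25 pos [0.6342 0.1106 0.1533] F [0.38 0.47 1.33] sd 0.49 tauC [-0.1199 -0.5067  0.0081] sd 0.0224
tilt 34.96 pivot [0.644  0.1612 0.1149]
```

The nose is resting at about 2 N, held 0.6 s. Now I lift straight up, slowly at first.

Emit:
play_rows(
  rows=[0,0,0,0,0,0,0,0,0,0,0,0.003,-0.004,0,0,0,0,0,0.012,-0.016,0,0,0,0,0,0.03,-0.043,0,0,0,0,0,0.057,-0.082,0,0,0,0,0,0.057,-0.082,0,0,0,0,0,0.057,-0.082,0],
)

```text
time_s: 24.12
position: [0.634, 0.1107, 0.2028]
orientation: [0.95, -0.091, -0.029, 0.299]
contact_force: [-0.1, 0.2, -1.0]
gripper_width: 0.0288
```

```bash
python3 - <<'E'
from h import *
avg(4)
S=snap('scene','s9.png')
R,_=toolR(79.1,0)
p1=np.array([.6328,.0976,.20]); print('level',row(p1,R).round(4))
s=sensors.read_state()
# place: original grip pose, z cmd .0045+
print('delta place',row([.5655,-.1723,.10],R,p1,R).round(4))
I=S['img'].astype(int); 
for v in range(190,240,4): print(v,[int(x) for x in (I[v,404:440:3,0]-I[v,404:440:3,2])])
E
```

```text
t 24.32 pos [0.6339 0.1106 0.2022] F [ 0.12  0.27 -2.1 ] sd 0.35 tauC [-0.0997 -0.5202  0.0082] sd 0.0584
tilt 35.01 pivot [0.6436 0.1613 0.1638]
level [4.073e-01 9.000e-04 1.000e-04 2.600e-03 1.860e-02 1.890e-02]
delta place [ 0.      0.      0.     -0.0301  0.5555  0.2   ]
190 [74, 9, 2, 3, -11, -76, -68, -69, -73, -81, -25, 95]
194 [54, 18, -1, 4, -75, -68, -73, -77, -68, -63, -61, -87]
198 [49, 53, 96, 30, -76, -3, -8, -7, -7, -10, -57, -72]
202 [44, 62, 82, 1, -57, -71, -39, -7, -1, -8, -61, -77]
206 [13, 79, 22, 2, -60, -66, -67, -67, -74, -68, -62, -9]
210 [1, 130, 1, 1, 0, 0, -51, -72, -80, -49, 3, 39]
214 [124, 34, 0, 0, -3, -1, -3, -2, -1, -1, -1, 43]
218 [70, 22, 2, 1, -2, -3, -3, -3, -2, 0, 15, 77]
222 [75, 21, -2, -4, 0, 0, -1, 0, 2, 1, 36, 81]
226 [73, 80, 41, -6, -3, -3, -2, -1, 0, 10, 74, 70]
230 [48, 66, 74, 73, 89, 15, -8, 0, -1, 99, 73, 73]
234 [50, 51, 45, 53, 73, 72, 80, 110, 87, 72, 72, 1]
238 [78, 67, 48, 48, 49, 51, 84, 82, 71, 74, 1, 2]
```

Emit:
play_rows(
  rows=[0.1,0,0,0,0.004,0.004,0,0.2,0,0,0,0.009,0.009,0,0.3,0,0,0,0.014,0.014,0,0.407,0,0,0.002,0.018,0.019,0,0.407,0,0,0.002,0.018,0.019,0,0.407,0,0,0.002,0.018,0.019,0],
)

```text
time_s: 25.12
position: [0.6326, 0.098, 0.2003]
orientation: [0.995, -0.095, -0.0, 0.001]
contact_force: [-0.4, 0.4, -0.9]
gripper_width: 0.0287
```

```bash
python3 - <<'E'
from h import *
avg(12)
R,_=toolR(79.1,0); print(row([.5655,-.1723,.10],R).round(4))
E
```

```text
t 25.73 pos [0.6328 0.098  0.2005] F [-0.28 -0.06 -1.67] sd 0.29 tauC [-0.0919  0.0165 -0.006 ] sd 0.0239
tilt -0.01 pivot [0.6449 0.1611 0.1986]
[-1.000e-04 -0.000e+00 -1.000e-04 -2.980e-02  5.563e-01  2.010e-01]
```

The level weight dropped from about 2.3 N to 1.67 N, which matches six 10 g cylinders. Returning to the mat.

Emit:
play_rows(
  rows=[0,0,0,0,0.05,0,0,0,0,0,-0.01,0.13,0,0,0,0,0,-0.01,0.23,0,0,0,0,0,-0.02,0.33,0.05,0,0,0,0,-0.03,0.43,0.1,0,0,0,0,-0.03,0.5,0.15,0,0,0,0,-0.03,0.54,0.19,0,0,0,0,-0.03,0.556,0.2,0,0,0,0,-0.03,0.556,0.2,0,0,0,0,-0.03,0.556,0.2,0],
)

```text
time_s: 26.98
position: [0.5662, -0.1715, 0.1015]
orientation: [0.996, -0.095, 0.001, 0.0]
contact_force: [0.5, 0.0, -2.5]
gripper_width: 0.0285
```

Emit:
play_rows(
  rows=[0,0,0,0,0,0.09,0,0,0,0,0,0,0.16,0,0,0,0,0,0,0.182,0,0,0,0,0,0,0.186,0,0,0,0,0,0,0.186,0],
)

```text
time_s: 27.6
position: [0.5665, -0.1724, 0.009]
orientation: [0.995, -0.095, 0.001, 0.0]
contact_force: [-0.7, -0.4, -1.3]
gripper_width: 0.0289
```

Emit:
play_rows(
  rows=[0,0,0,0,0,0.004,0,0,0,0,0,0,0.0072,0,0,0,0,0,0,0.0078,0,0,0,0,0,0,0.0078,0,0,0,0,0,0,0.0078,0],
)

```text
time_s: 28.22
position: [0.5659, -0.1724, 0.0049]
orientation: [0.995, -0.095, 0.001, 0.0]
contact_force: [-1.3, 0.3, 5.3]
gripper_width: 0.029
```

Touching the mat, so I open the jaws, rise and retreat.

Emit:
play_rows(
  rows=[0,0,0,0,0,0,0.5,0,0,0,0,0,0,0.7,0,0,0,0,0,0,0.7,0,0,0,0,0,0,0.7,0,0,0,0,0,-0.03,0.7,0,0,0,0,0,-0.1,0.7,0,0,0,0,0,-0.2,0.7,0,0,0,0,0,-0.3,0.7,0,0,0,0,0,-0.4,0.7,0,0,0,0,0,-0.4,0.7],
)

```text
time_s: 29.48
position: [0.5674, -0.1731, 0.2095]
orientation: [0.995, -0.095, 0.005, 0.002]
contact_force: [-0.1, 0.1, -0.8]
gripper_width: 0.0641
```

Emit:
play_rows(
  rows=[0,0,0,-0.1,0.1,0,0.7,0,0,0,-0.2,0.2,0,0.7,0,0,0,-0.3,0.3,0,0.7,0,0,0,-0.3,0.4,0,0.7,0,0,0,-0.3,0.4,0,0.7,0,0,0,-0.3,0.4,0,0.7],
)

```text
time_s: 30.22
position: [0.3799, -0.34, 0.2032]
orientation: [0.995, -0.096, -0.0, -0.001]
contact_force: [-0.1, -0.0, -0.8]
gripper_width: 0.0643
```

```bash
python3 - <<'E'
from h import *
s=sensors.read_state(); print(s['position'],s['gripper_width'])
T=snap('top','t10.png');S=snap('scene','s10.png')
b=cv2.resize(S['img'][180:250,330:450],None,fx=4,fy=4,interpolation=2)
c=cv2.resize(T['img'][160:280,180:260],None,fx=3,fy=3,interpolation=2)
d=cv2.resize(S['img'][270:360,220:340],None,fx=2.6,fy=2.6,interpolation=2)
e=cv2.resize(T['img'][120:310,180:510],None,fx=1.4,fy=1.2,interpolation=2)
o=np.zeros((600,800,3),np.uint8)
for im,y,x in((b,0,0),(c,0,482),(d,364,485),(e,285,0)):
    h=min(im.shape[0],600-y);w=min(im.shape[1],800-x); o[y:y+h,x:x+w]=im[:h,:w]
cv2.imwrite('pics/c10.png',o[:,:,::-1])
E
```

```text
[ 0.37993253 -0.34000409  0.2032126 ] 0.06430044659227196
```

View pics/c10.png

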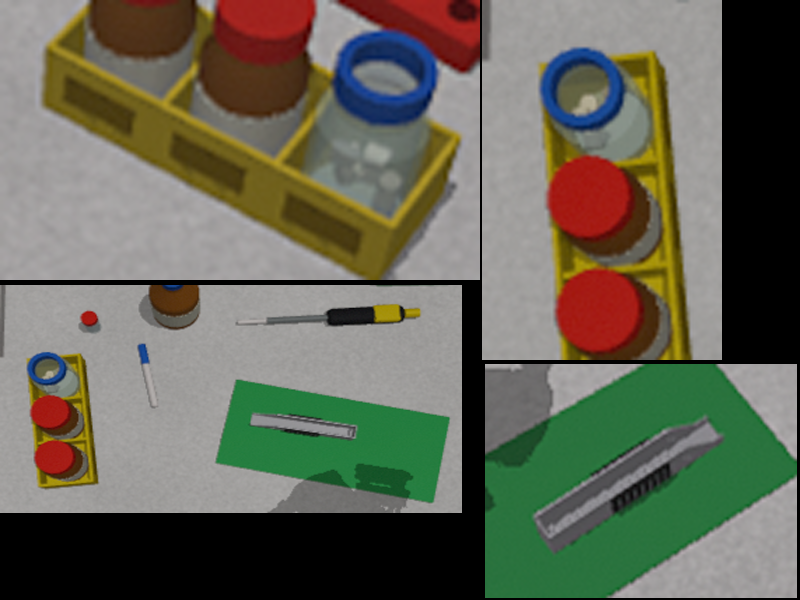

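The chute lies empty and flat on the mat, nose to +y. The bottle stands in its compartment with cylinders in it, no loose cylinders are visible, and the other things are where they were. Handing in.

```bash
python3 -c "
from h import *
print(arm.sign_off())"
```

```text
the job is handed in; nothing more can be done
None
```

I poured the cylinders into the bottle, laid the empty chute back flat on the mat, released it and handed the job in at about 30 s. I never got a direct count of six in the bottle.

- **What I did:** I gripped the chute by its black grips and felt for the rim, which is about 115 mm above the bench. The nose rested there with the cylinders still in the chute. I then tipped it about the rim in steps from 5° to 35° and held it there before lifting away.
- **Contact force:** my estimates were about 1–4 N on the rim, against the 7 N limit. The force readings were noisy.
- **Last pictures:** the chute is empty and flat on the mat with its nose to +y. The bottle is upright in its compartment with cylinders in it, no loose cylinders are visible, and the other things appear unmoved.
- **Evidence for six:** the chute is visibly empty, and its weight fell by about 0.6–0.8 N, where six 10 g cylinders make 0.59 N. The mouth also showed no ivory from 29° on.
- **Checks that disagreed:**
    - **Force at 35°:** the free baseline read −0.7 N at 2 mm above the rim but −2.1 N after lifting clear. I lowered the nose again for a clear contact before leaving, so the last hold was somewhere between 2 and 3.5 N.
    - **Bottle shift:** in the pictures the bottle shifted slightly, about half a pixel, while being pressed, then went back.
- **Refused moves:** three move calls were refused, at least one for a miscounted row. The arm did not move on any of them.

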